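# Close the round storage tub

### The arm

A 6-joint arm with a two-finger parallel gripper is mounted at the origin on a cart in front of the work surface, level with it; the furniture and walls round the work are solid. World frame = base frame: x ahead of the robot, y to its left, z up, the work surface at z = 0. Lengths are in m, angles in rad, forces in N, time in s.
With the tool pointing down it reaches from about 0.25 to 0.775 m from the base axis. Payload 4 kg.
Tool frame: the origin (TCP) lies between the finger pads; the fingertips stand 8 mm ahead of it and the grasp point (between the pads) lies 11 mm behind it; z points along the fingers, y is the line along which they close (so a half turn about z gives the same grasp; the last joint's range is limited). The gripper opens to 94 mm and grips with 3 to 60 N. Pads are 16 mm wide; open, the fingers measure 119 mm over their backs; the gripper's body (75 mm by 177 mm) begins 78 mm behind the grasp point.
Start: joints at [-1.399, 0.087, 1.371, -0, 1.684, -0.103], TCP at [0.149, -0.529, 0.214] pointing down, gripper open.
Joint ranges: [-3.1, 3.1], [-0.76, 2.03], [0.27, 2.55], [-1.08, 4.22], [0.17, 2.65], [-2.57, 2.57]. Speed limits (rad/s): [2.79, 2.79, 3.14, 3.14, 3.14, 3.14].

### API

Orientations are given as a rotation vector (axis times angle).
In Python, from station import arm, get_image gives the robot as it stands (arm), with the cameras as plain functions.
- The arm moves only by the tool move_tool, called after "Emit:" as name(argument=value, ...) on one line, values as JSON. Schema: {"type":"object","properties":{"offsets":{"type":"object","properties":{"jaw":{"type":"array","items":{"type":"number"},"minItems":1,"maxItems":12},"x":{"type":"array","items":{"type":"number"},"minItems":1,"maxItems":12},"y":{"type":"array","items":{"type":"number"},"minItems":1,"maxItems":12},"z":{"type":"array","items":{"type":"number"},"minItems":1,"maxItems":12},"spin":{"type":"array","items":{"type":"number"},"minItems":1,"maxItems":12}},"additionalProperties":false,"required":["jaw","x","y","z","spin"]},"only":{"type":"string"},"quiet":{"type":"boolean"},"lines":{"type":"string"}},"required":["offsets"],"additionalProperties":false}. offsets is an object with one list for each field, all of the same length, 1 to 12, a row being the entries at one place: jaw (the opening from 0.0 (shut) to 1.0 (fully open)), x, y, z (the shift in a scale on which 1.0 is 0.8 m), spin (a turn about the tool's z in shares of 45 degrees (1.0 is 45 degrees)); each row is the pose to reach, as a shift and turn from the pose commanded when the call began, along the tool's axes at that moment; what a row does not reach only later rows make up. A row lasts 1/12 s, in which the tool goes at most 0.0417 m and 0.125 rad, less where a joint would pass 70% of its speed; a pose out of reach is approached as far as the arm can. The fingers move at their own pace and stop on an object; the grip force is fixed at half the most. Time passes only in rows, so rows that do not move let the fingers close. The tool returns the time, the measured TCP pose, the force, the opening and the grip force at its end. only (a regular expression) keeps the lines of the reply that match it, lines (a string "A,B") keeps lines A to B, and quiet returns only ok. Input that does not fit is refused with a message, and nothing moves.
- arm.get_obs(): the state, without advancing time (a new reading comes with each control period).
- get_image(name): name is "scene" or "top" or "wrist"; returns a dict with "color" (420x560x3 uint8, red, green, blue), "mtx" (3x3 intrinsics, pixels), "pose" (4x4, takes a point from camera to world coordinates). Camera axes: x right, y down, z forward; pixel columns grow to the right and rows downward; lengths in m; the calibration is good to about 2 mm. A picture is of the moment at which its call begins. There is no depth.
- arm.hand_in(): hands the job in; it is judged then, once.
The state is a dict: "clock": time; "joints": joint angles; "qd": joint speeds; "joint_torque": joint torques, N m; "position": TCP position; "tcp_rot": TCP orientation; "wrist_force": force on the tool from outside, world axes, zero at the start; "moment": the same for the moment, N m; "grip_width": opening from 0.0 (shut) to 1.0 (fully open); "finger_force": force on a finger pad.
Only numpy, scipy, OpenCV 4.12 (cv2) and the standard library are available. Lean on these libraries where they do the work, as an engineer would, in place of code of your own. Each camera call takes 0.05 s, during which the arm holds its last target. There are 200 camera calls.

### The job

Put the round lid on the round storage tub, knob up, and press it down until it is fully home, level and flush on the rim all round, then let go. Leave the square tub and the square lid where they are, and keep the round tub standing upright.

Things in the scene. Friction and masses are not known exactly. Their poses are not given: they have to be found in the camera images.
- round_tub: Open round storage tub of white ceramic, loose, about 0.8 kg, standing on the worktop. 92 mm across outside, 75 mm high, wall 4 mm, mouth 84 mm across. Origin at the centre of its underside, z up; rim at z = 75 mm. Fully home, the round lid's origin is 57 mm above the tub's origin (69 mm when it only rests on the unpressed seal).
- round_tub_mouth (a point): Centre of the round tub's mouth, at rim height. Inside lies a dark rubber seal ring in four quarters, top 6 mm below the rim; each slides down stiffly (3 N each, 12 N in all; 13 mm of travel) and stays where pushed. A lid set in the mouth rests 12 mm proud and must be pressed down 12 mm over its centre until its disc lies on the rim; pressed at one edge it goes askew.
- round_lid: Loose round lid, light wood, 0.1 kg, lying knob up on the worktop. White plug below, 75 mm across, 18 mm high, bevelled (4.5 mm to spare in the mouth all round); disc 100 mm across, z = 18 to 25 mm; central knob 28 mm across, z = 25 to 51 mm (24 mm across at its foot), to be gripped from above. Origin at the centre of the plug's underside, z up through the knob.
- square_tub: Bystander: open square storage tub of white ceramic, 82 x 82 x 75 mm, loose. Origin at the centre of its underside, z up, x and y along its sides.
- square_lid: Bystander: loose square lid of light wood, disc 88 x 88 mm, 51 mm high with the same round knob. Origin at the centre of its underside, z up, x and y along its sides.

How it is judged:
At the end, for the whole second after the job is handed in: The round lid sits knob up on the round tub, centred within 12 mm, pressed home to within 4 mm and level with the rim within 0.08 rad; the tub stands upright (within 0.17 rad) on the worktop, and both are at rest (z of round_lid in the frame of round_tub between 0.053 and 0.061 m and horizontal distance between round_lid and round_tub below 0.012 m and angle between the z axis of round_lid and the z axis of round_tub, either way round below 0.08 rad and angle between each of round_lid, round_tub's own z axis and vertical below 0.17 rad and height (world z) of round_tub below 0.01 m and linear speed of each of round_lid, round_tub below 0.02 m/s); the robot touches nothing.
It fails at once if the square tub is moved by more than 40 mm (distance of square_tub from where it was at the start of the episode above 0.04 m).
It fails at once if the square lid is moved by more than 40 mm (distance of square_lid from where it was at the start of the episode above 0.04 m).
It fails at once if the round tub is tipped by more than 0.35 rad (angle between round_tub's own z axis and vertical above 0.35 rad).
It also fails if it takes over 48 s, if anything falls off the work surface, if the arm or the gripper's body presses on something with over 40 N, if the wrist force passes 120 N, or if a joint passes its speed limit or range.

## Working session

There is one attempt and no reset: what is moved stays moved. The work goes in short steps, Python scripts to look and compute and a tool call to move; the robot and the scene stay as the last step left them, time stands still between calls to the robot, and variables do not carry over. Pictures are saved under pics/ and viewed, at most 10 in all, crops included, and the job is handed in when it is done.

```bash
ls; mkdir -p pics; cat > h.py <<'E'
import numpy as np, cv2
from station import arm, get_image
def snap(name,f):
    r=get_image(name); cv2.imwrite(f,r["color"][:,:,::-1]); np.savez(f+".npz",mtx=r["mtx"],pose=r["pose"]); return r
def ray(f,u,v,z):
    d=np.load(f+".npz"); P=d["pose"]; w=P[:3,:3]@np.linalg.inv(d["mtx"])@[u,v,1]
    return P[:3,3]+w*(z-P[2,3])/w[2]
E
python3 - <<'E'
from h import *
for n in ("top","scene"):
    r=snap(n,f"pics/{n}1.png"); print(n,r["mtx"].round(1).tolist(),r["pose"].round(3).tolist())
print(arm.get_obs())
E
```

```text
pics
station.py
top [[495.9, 0.0, 273.6], [0.0, 495.9, 211.6], [0.0, 0.0, 1.0]] [[-0.009, -0.987, 0.16, 0.339], [-1.0, 0.012, 0.013, -0.015], [-0.015, -0.16, -0.987, 1.169], [0.0, 0.0, 0.0, 1.0]]
scene [[391.7, 0.0, 281.1], [0.0, 391.7, 213.2], [0.0, 0.0, 1.0]] [[-0.879, -0.212, 0.427, 0.115], [-0.476, 0.393, -0.786, 0.736], [-0.001, -0.895, -0.447, 0.514], [0.0, 0.0, 0.0, 1.0]]
{'clock': 0.1, 'joints': array([-1.39911179e+00,  8.78774290e-02,  1.37206540e+00, -1.64876644e-05,
        1.68358713e+00, -1.03106121e-01]), 'qd': array([ 0.00105399, -0.00036807, -0.00262821, -0.00228986, -0.00147287,
       -0.00056289]), 'joint_torque': array([ 1.56365681e-03, -3.41251087e+01, -3.03305376e+01,  7.18959561e-02,
        3.03834002e-02, -9.49014452e-05]), 'position': array([ 0.14914731, -0.52890991,  0.21244234]), 'tcp_rot': array([-3.11006963e+00, -4.30015424e-01,  1.29967341e-04]), 'wrist_force': array([-0.29933106,  0.30946734, -0.35291062]), 'moment': array([ 0.00762322, -0.01784795,  0.01286342]), 'finger_force': 0.0, 'grip_width': 1.003225857962626}
```

View pics/top1.png

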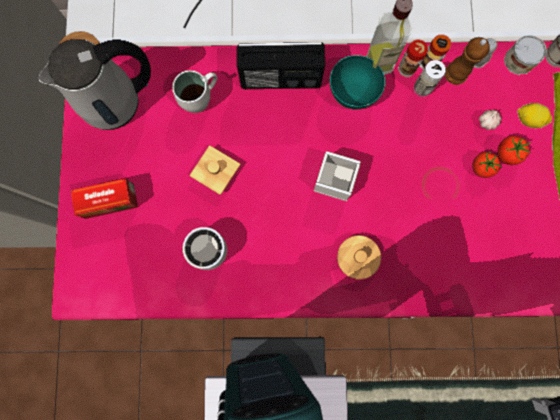

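View pics/scene1.png

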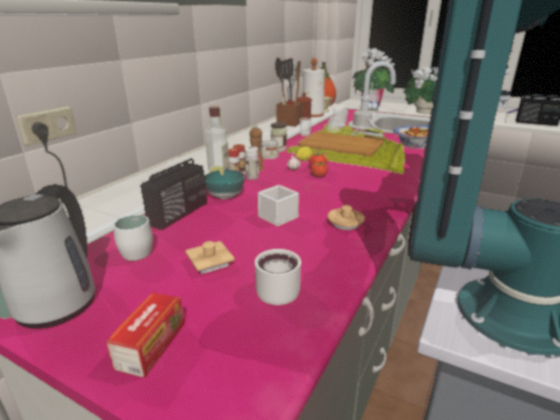

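The top view shows the round tub at about (205,248), the round lid at (360,257) with its knob at (362,257), the square lid at (216,170) and the square tub at (338,175). The scene view agrees with this. I'll enlarge the tub and lid next.

```bash
python3 - <<'E'
from h import *
im=cv2.imread("pics/top1.png")
a=cv2.resize(im[215:285,170:240],None,fx=5.5,fy=5.5,interpolation=cv2.INTER_CUBIC)
b=cv2.resize(im[222:292,325:395],None,fx=5.5,fy=5.5,interpolation=cv2.INTER_CUBIC)
cv2.imwrite("pics/crop1.png",np.hstack([a,b]))
f="pics/top1.png"
for n,u,v,z in (("tub",205,247,.075),("lid",359,258,.025),("knob",362,257,.051),("sqt",338,175,.075),("sqlid",216,170,.025)): print(n,ray(f,u,v,z).round(4))
d=np.load(f+".npz");P=np.linalg.inv(d["pose"])
p=d["mtx"]@(P@[.149,-.529,.21,1])[:3];print(p[:2]/p[2])
E
```

```text
tub [0.4385 0.1523 0.075 ]
lid [ 0.414  -0.1948  0.025 ]
knob [ 0.4144 -0.1975  0.051 ]
sqt [ 0.5981 -0.1465  0.075 ]
sqlid [0.6259 0.1362 0.025 ]
[562.60038759 394.06563464]
```

View pics/crop1.png

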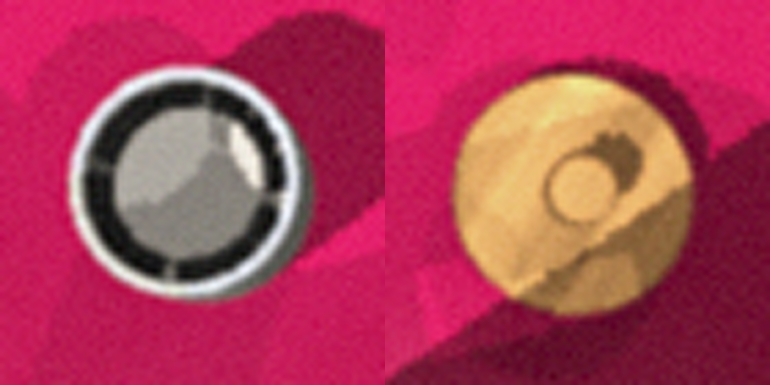

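```bash
cat >> h.py <<'E'
from scipy.spatial.transform import Rotation as Ro
def go(p):
    o=arm.get_obs(); return (Ro.from_rotvec(o["tcp_rot"]).inv().apply(np.array(p)-o["position"])).round(4)
E
python3 - <<'E'
from h import *
f="pics/top1.png"
print(ray(f,203.6,247.8,.075),ray(f,358.8,256.9,.025),k:=ray(f,360.6,256.2,.051))
print(go([k[0],k[1],.14]))
E
```

```text
[0.43675355 0.15541027 0.075     ] [ 0.41647673 -0.19442394  0.025     ] [ 0.41623656 -0.19443968  0.051     ]
[ 0.3478 -0.2493  0.073 ]
```

The disc centre and knob give the same lid position, (0.416, -0.194), and the tub measures 92 mm across, as it should. I'll move above the lid.

The rows are not in the units I measure in: shifts go in shares of 0.8 m and turns go in shares of 45 degrees. I convert before sending: 0.348 m / 0.8 = 0.435, -0.249 m / 0.8 = -0.3113.

Emit:
move_tool(offsets={"jaw":[1,1,1,1,1,1,1,1,1,1,1,1],"x":[0.435,0.435,0.435,0.435,0.435,0.435,0.435,0.435,0.435,0.435,0.435,0.435],"y":[-0.3113,-0.3113,-0.3113,-0.3113,-0.3113,-0.3113,-0.3113,-0.3113,-0.3113,-0.3113,-0.3113,-0.3113],"z":[0.0913,0.0913,0.0913,0.0913,0.0913,0.0913,0.0913,0.0913,0.0913,0.0913,0.0913,0.0913],"spin":[0,0,0,0,0,0,0,0,0,0,0,0]})

```text
clock: 1.1
position: [0.4175, -0.1918, 0.1389]
tcp_rot: [-3.108, -0.439, 0.002]
wrist_force: [0.1, 0.5, 0.4]
grip_width: 1.001
finger_force: 0.0
```

```bash
python3 - <<'E'
from h import *
snap("wrist","pics/w1.png"); o=arm.get_obs(); print(o["clock"],o["position"],o["joints"].round(2))
d=np.load("pics/w1.png.npz");P=np.linalg.inv(d["pose"])
for z,q in((.025,[.4163,-.1944]),(.051,[.4163,-.1944])):
  p=d["mtx"]@(P@[*q,z,1])[:3];print(p[:2]/p[2])
E
```

```text
1.15 [ 0.41674912 -0.19367425  0.13952784] [-0.56 -0.09  1.69 -0.    1.54  0.73]
[287.25794902 206.03255944]
[287.53073705 213.72613579]
```

View pics/w1.png

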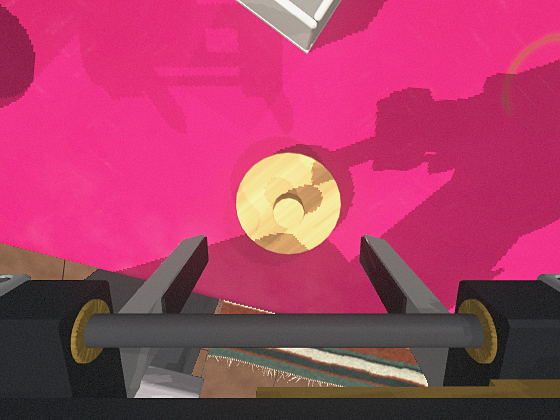

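The wrist view has the disc centred at about (288,203) and the knob top at (288.5,210), about 3 mm from prediction. I'll average the two measurements.

```bash
python3 - <<'E'
from h import *
a=ray("pics/w1.png",288.5,203,.025);b=ray("pics/w1.png",288.5,210,.051);print(a,b)
k=((a+b)/2+[.4163,-.1944,0])/2;print(k); print(go([.4163*.5+b[0]*.5,-.1944*.5+b[1]*.5,.036]))
E
```

```text
[ 0.41947446 -0.19469767  0.025     ] [ 0.4197542  -0.19426495  0.051     ]
[ 0.41795717 -0.19444066  0.019     ]
[0.0012 0.0011 0.1035]
```

To row units: 0.103 m / 0.8 = 0.1288, 0.001 m / 0.8 = 0.0013.

Emit:
move_tool(offsets={"jaw":[1,1,1,1,1,1],"x":[0.0013,0.0013,0.0013,0.0013,0.0013,0.0013],"y":[0.0013,0.0013,0.0013,0.0013,0.0013,0.0013],"z":[0.0438,0.0875,0.1125,0.1275,0.1288,0.1288],"spin":[0,0,0,0,0,0]})

```text
clock: 1.65
position: [0.4168, -0.1969, 0.0371]
tcp_rot: [-3.112, -0.427, 0.002]
wrist_force: [0.5, 0.3, 0.8]
grip_width: 0.999
finger_force: 0.0
```

Emit:
move_tool(offsets={"jaw":[0,0,0,0,0,0,0,0,0,0],"x":[0,0,0,0,0,0,0,0,0,0],"y":[0,0,0,0,0,0,0,0,0,0],"z":[0,0,0,0,0,0,0,0,0,0],"spin":[0,0,0,0,0,0,0,0,0,0]})

```text
clock: 2.48
position: [0.4178, -0.1959, 0.0374]
tcp_rot: [-3.112, -0.43, 0.0]
wrist_force: [0.8, -0.7, 0.5]
grip_width: 0.331
finger_force: 0.0
```

Emit:
move_tool(offsets={"jaw":[0,0,0,0,0],"x":[0,0,0,0,0],"y":[0,0,0,0,0],"z":[0,0,0,0,0],"spin":[0,0,0,0,0]})

```text
clock: 2.9
position: [0.4178, -0.1959, 0.0374]
tcp_rot: [-3.112, -0.43, 0.0]
wrist_force: [0.2, 0.6, 0.3]
grip_width: 0.29
finger_force: 30.0
```

To row units: -0.12 m / 0.8 = -0.15, -0.09 m / 0.8 = -0.1125.

Emit:
move_tool(offsets={"jaw":[0,0,0,0,0],"x":[0,0,0,0,0],"y":[0,0,0,0,0],"z":[-0.0375,-0.075,-0.1125,-0.15,-0.15],"spin":[0,0,0,0,0]})

```text
clock: 3.32
position: [0.4211, -0.198, 0.1644]
tcp_rot: [3.104, 0.429, 0.015]
wrist_force: [0.1, -0.2, 0.3]
grip_width: 0.29
finger_force: 30.0
```

```bash
python3 - <<'E'
from h import *
print(go([.43675,.1554,.158]))
E
```

```text
[ 0.111  -0.336   0.0041]
```

Emit:
move_tool(offsets={"jaw":[0,0,0,0,0,0,0,0,0,0,0,0],"x":[0.0125,0.025,0.0375,0.05,0.0625,0.075,0.0875,0.1,0.1125,0.125,0.1338,0.1388],"y":[-0.0375,-0.075,-0.1125,-0.15,-0.1875,-0.225,-0.2625,-0.3,-0.3375,-0.375,-0.405,-0.42],"z":[0,0,0,0,0,0,0,0,0,0,0,0],"spin":[0,0,0,0,0,0,0,0,0,0,0,0]})

```text
clock: 4.32
position: [0.4326, 0.1602, 0.156]
tcp_rot: [-3.11, -0.435, 0.003]
wrist_force: [0.3, -0.3, -1.3]
grip_width: 0.291
finger_force: 30.0
```

Emit:
move_tool(offsets={"jaw":[0,0,0],"x":[0,0,0],"y":[0,0,0],"z":[0,0,0],"spin":[0,0,0]})

```text
clock: 4.57
position: [0.4332, 0.1568, 0.1566]
tcp_rot: [3.111, 0.43, -0.002]
wrist_force: [-0.0, 0.0, -1.2]
grip_width: 0.294
finger_force: 30.0
```

```bash
python3 - <<'E'
from h import *
print(go([.43675,.1554,.158]))
a=snap("wrist","pics/w2.png")["color"];b=snap("scene","pics/s2.png")["color"];snap("top","pics/t2.png")
c=cv2.resize(b[130:340,180:380],(400,420))
cv2.imwrite("pics/m2.png",np.hstack([cv2.resize(a,(400,300)),c[:300]])[:,:,::-1]) if 0 else cv2.imwrite("pics/m2.png",np.hstack([a[:, 80:480],c])[:,:,::-1])
E
```

```text
[ 0.0031  0.0023 -0.0014]
```

View pics/m2.png

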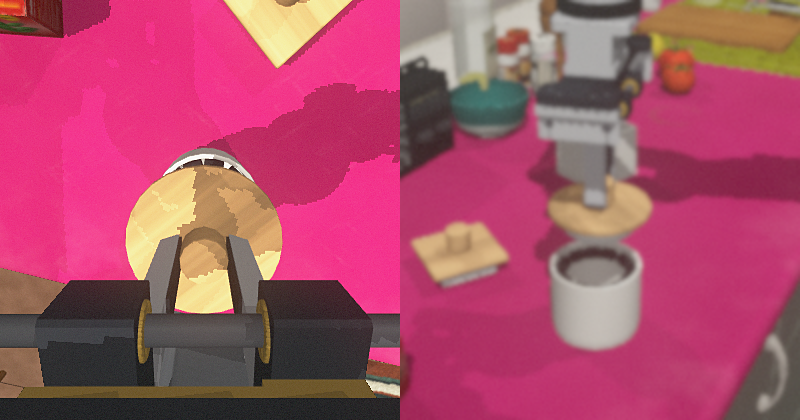

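The lid hangs level above the tub. In the wrist view (full-frame pixels) the disc centre is at about (284,238), and the back of the rim arc peaks at about (287,149). I'll compare the two in the same camera.

```bash
python3 - <<'E'
from h import *
f="pics/w2.png";d=np.load(f+".npz");P=np.linalg.inv(d["pose"]);t=np.linspace(0,2*np.pi,200)
o=arm.get_obs();p0=o["position"];print(p0)
def pr(c,r,z):
    q=d["mtx"]@(P@np.array([c[0]+r*np.cos(t),c[1]+r*np.sin(t),0*t+z,0*t+1]))[:3];q=(q[:2]/q[2]).T;return q.min(0).round(1),q.max(0).round(1)
print("rim",pr((.43675,.1554),.046,.075)); print("disc@tcp",pr(p0[:2],.05,p0[2]-.0374+.025),pr(p0[:2],.05,p0[2]-.0374+.018))
E
python3 - <<'E'
from h import *
im=cv2.imread("pics/w2.png");t=cv2.imread("pics/t2.png")
cv2.imwrite("pics/m3.png",np.hstack([cv2.resize(im[120:330,190:390],(400,420)),cv2.resize(t[200:284,165:245],(400,420),interpolation=cv2.INTER_CUBIC)]))
E
```

```text
[0.43355902 0.15651009 0.1572654 ]
rim (array([232.8, 155.1]), array([341.9, 260.3]))
disc@tcp (array([206.1, 164.8]), array([365.3, 313.9])) (array([208.7, 163.3]), array([362.6, 307.9]))
```

View pics/m3.png

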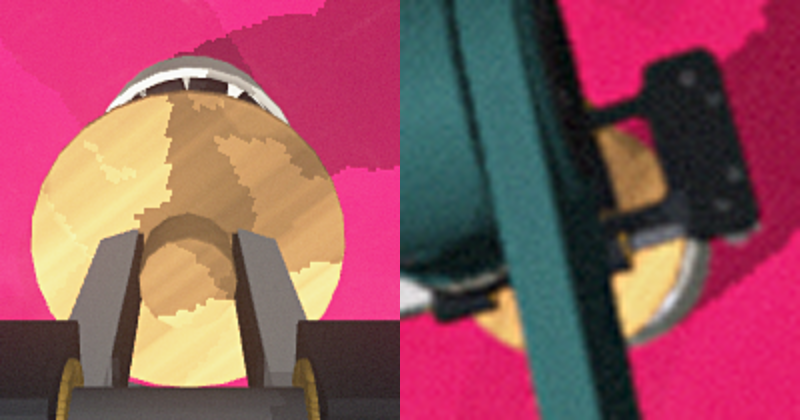

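The rim arc's top edge is at y≈154 against 155 predicted, and the disc is centred on the TCP to about 1 mm. I'll correct the offset and lower gently.

To row units: 0.042 m / 0.8 = 0.0525, 0.003 m / 0.8 = 0.0038.

Emit:
move_tool(offsets={"jaw":[0,0,0,0,0,0,0,0],"x":[0.0038,0.0038,0.0038,0.0038,0.0038,0.0038,0.0038,0.0038],"y":[0.0038,0.0038,0.0038,0.0038,0.0038,0.0038,0.0038,0.0038],"z":[0,0.0125,0.025,0.0375,0.0475,0.0525,0.0525,0.0525],"spin":[0,0,0,0,0,0,0,0]})

```text
clock: 5.38
position: [0.437, 0.1555, 0.115]
tcp_rot: [3.112, 0.431, -0.001]
wrist_force: [-0.6, 0.5, -1.0]
grip_width: 0.287
finger_force: 30.0
```

Emit:
move_tool(offsets={"jaw":[0,0,0,0,0],"x":[0,0,0,0,0],"y":[0,0,0,0,0],"z":[0.0038,0.0075,0.01,0.01,0.01],"spin":[0,0,0,0,0]})

```text
clock: 5.8
position: [0.4372, 0.1554, 0.1074]
tcp_rot: [3.112, 0.43, -0.0]
wrist_force: [-0.6, -0.1, -1.8]
grip_width: 0.291
finger_force: 30.0
```

To row units: 0.005 m / 0.8 = 0.0063, 0.004 m / 0.8 = 0.005.

Emit:
move_tool(offsets={"jaw":[0,0,0,0,0],"x":[0,0,0,0,0],"y":[0,0,0,0,0],"z":[0.0025,0.005,0.0063,0.0063,0.0063],"spin":[0,0,0,0,0]})

```text
clock: 6.22
position: [0.4379, 0.1556, 0.1049]
tcp_rot: [-3.112, -0.43, -0.004]
wrist_force: [-2.7, -0.7, 8.3]
grip_width: 0.288
finger_force: 30.0
```

Emit:
move_tool(offsets={"jaw":[0,0,0,0,0,0],"x":[0,0,0,0,0,0],"y":[0,0,0,0,0,0],"z":[0.0025,0.005,0.0075,0.01,0.01,0.01],"spin":[0,0,0,0,0,0]})

```text
clock: 6.72
position: [0.4379, 0.1556, 0.0971]
tcp_rot: [-3.112, -0.43, -0.004]
wrist_force: [-3.6, -0.5, 9.2]
grip_width: 0.289
finger_force: 30.0
```

To row units: 0.004 m / 0.8 = 0.005, 0.002 m / 0.8 = 0.0025.

Emit:
move_tool(offsets={"jaw":[0,0,0,0],"x":[0,0,0,0],"y":[0,0,0,0],"z":[0.0025,0.005,0.005,0.005],"spin":[0,0,0,0]})

```text
clock: 7.05
position: [0.4379, 0.1556, 0.0943]
tcp_rot: [-3.112, -0.43, -0.004]
wrist_force: [-6.1, -1.5, 15.0]
grip_width: 0.289
finger_force: 30.0
```

Emit:
move_tool(offsets={"jaw":[0,0,0,0],"x":[0,0,0,0],"y":[0,0,0,0],"z":[0.0038,0.0063,0.0063,0.0063],"spin":[0,0,0,0]})

```text
clock: 7.38
position: [0.4387, 0.1558, 0.0938]
tcp_rot: [-3.112, -0.431, -0.009]
wrist_force: [-12.5, -3.1, 32.8]
grip_width: 0.29
finger_force: 30.0
```

The force rose sharply at z≈0.094, so the lid is home. I'll unload, release and lift.

To row units: -0.007 m / 0.8 = -0.0088, -0.004 m / 0.8 = -0.005.

Emit:
move_tool(offsets={"jaw":[0,0,0],"x":[0,0,0],"y":[0,0,0],"z":[-0.005,-0.0088,-0.0088],"spin":[0,0,0]})

```text
clock: 7.63
position: [0.4381, 0.1557, 0.0939]
tcp_rot: [-3.112, -0.43, -0.004]
wrist_force: [-1.7, 0.1, 8.0]
grip_width: 0.29
finger_force: 30.0
```

Emit:
move_tool(offsets={"jaw":[0.5,0.5,0.6,0.6,0.6,0.6,0.6,0.6,0.6,0.6,0.6],"x":[0,0,0,0,0,0,0,0,0,0,0],"y":[0,0,0,0,0,0,0,0,0,0,0],"z":[0,0,0,0,0,-0.025,-0.0625,-0.1,-0.1375,-0.1375,-0.1375],"spin":[0,0,0,0,0,0,0,0,0,0,0]})

```text
clock: 8.55
position: [0.4384, 0.1557, 0.2044]
tcp_rot: [-3.112, -0.43, -0.007]
wrist_force: [-0.5, -0.8, -1.2]
grip_width: 0.604
finger_force: 0.0
```

```bash
python3 - <<'E'
from h import *
a=snap("wrist","pics/w4.png")["color"];b=snap("scene","pics/s4.png")["color"]
c=cv2.resize(b[220:325,230:330],(400,420),interpolation=cv2.INTER_CUBIC)
cv2.imwrite("pics/m4.png",np.hstack([a[:, 80:480],c])[:,:,::-1]); print(arm.get_obs()["position"])
E
```

```text
[0.43661526 0.15530517 0.20109831]
```

View pics/m4.png

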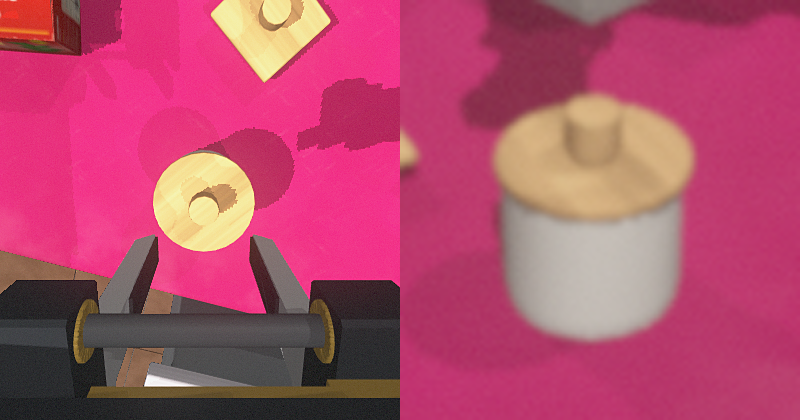

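The scene view shows the lid centred and level, with no gap at the rim, and the gripper is well clear above it. I'm handing in.

```bash
python3 -c "
from station import arm, get_image
print(arm.hand_in())"
```

```text
the job is handed in; nothing more can be done
None
```

The round lid is on the round tub, knob up, pressed fully home and released. In the last camera views it looked centred, level and flush with the rim. I handed the job in at about 8.7 s; no verdict came back.

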